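# Hang the kiln key on its spring-gate hook

### The job

Put the kiln key away on the key stand: press its ring down past the sprung gate of the snap hook until the gate snaps shut behind it, never pushing or pulling on the hook with more than 15 N. Then, still holding the key, pull it up lightly for about half a second so that the ring bears on the shut gate (5 to 10 N), to be sure it is caught. Let go so that the key hangs still from the hook, and leave everything else as it stands.

Things in the scene. Friction and masses are not known exactly. Their poses are not given: they have to be found in the camera images.
- key: The kiln key: rigid, 160 mm long, 60 to 130 g, lying flat. Dark wooden grip, square section 22 x 22 mm, 64 mm long (grasp across its sides); steel ring at one end (inner diameter 36 mm, wire 5.4 mm), steel socket shaft at the other. Origin: centre of the grip. x runs along the grip to the ring (ring centre x = +57.5 mm, socket's end -79 mm); the ring lies in the x-y plane; z is up at the start.
- stand: The key stand, fixed: wooden board 250 mm wide, 330 mm high, on a steel foot. Origin at the foot of the board's front face, on the bench; x points into the board, away from the robot, y left, z up. On the face sit two steel J-hooks of 8 mm bar, mouths up: at y = +62 mm the snap hook, with a sprung gate across its mouth; at y = -62 mm a plain hook with a roll of tape on it.
- mouth (a point): Stand point x = -23, y = +62, z = +235 mm (axes as the stand's): the middle of the snap hook's mouth IF its plate were clamped at mid-height. It is clamped in slots anywhere within 10 mm above or below, and its true height is not measured: feel or see it. 'Hook height' h below counts from the true mouth, x from the board's face. The hook holds firm under the forces of the job.
- ring_crown (a point): The middle of the ring's wire at its far end from the grip (key x = +78 mm, y = z = 0; axes as the key's). It goes into the hook: key level, grip on the robot's side, so that the nose comes up through the ring and the crown goes down between back bar and nose, best at x = -20 to -28 mm. It touches the shut gate at h = +9 mm, clears the gate below h = -20 and meets the bow at h = -30.
- gate (a joint): Gate angle in rad: 0 shut, grows as its free end is pressed down into the hook, stop 1.15. Yields to about 3 to 6 N, springs back by itself, and cannot open upward: the crown pulled up under it meets a hard stop at about h = -1. A 4.4 mm steel finger hinged at x = -10, h = +8 mm, reaching to x = -35, h = 0, under the nose. Back bar's front at x = -9, outer bar at x = -41, nose top at h = +11.5 mm.
- cup: Bystander: unglazed terracotta-pink cup, 71 mm wide, 77 mm high; origin at the centre of its underside.
- tile_1: Bystander: glaze test tile lying flat, 59 x 39 x 9 mm, blue-grey; origin at the centre of its underside.
- tile_2: Bystander: glaze test tile lying flat, 61 x 43 x 9 mm, rust; origin at the centre of its underside.
- tile_3: Bystander: glaze test tile lying flat, 57 x 34 x 9 mm, dark green; origin at the centre of its underside.
- trimmer: Bystander: green-handled trimming tool with a wire loop, lying flat, 186 x 34 x 15 mm; origin at the centre of its underside.
- needle: Bystander: wooden-handled needle tool lying flat, 147 mm long, 11 mm high; origin at the centre of its underside.
- jar: Bystander: lidded jar of stain, 62 mm wide, 68 mm high; origin at the centre of its underside.

How it is judged (in metres and radians):
On the way, in this order (a step that is already met when the one before it is completed fails the run):
1. the key's ring presses the gate open (value of joint gate above 0.45 rad and contact force between key and gate above 0.5 N), for 0.02 s.
2. the gate has snapped shut behind the ring, whose crown is inside the hook (x of ring_crown in the frame of mouth between -0.013 and 0.015 m and y of ring_crown in the frame of mouth between -0.016 and 0.016 m and z of ring_crown in the frame of mouth between -0.045 and -0.006 m and value of joint gate below 0.08 rad), for 0.05 s.
3. the ring is pulled up against the shut gate with more than 3 N for 0.3 s (x of ring_crown in the frame of mouth between -0.013 and 0.015 m and y of ring_crown in the frame of mouth between -0.016 and 0.016 m and value of joint gate below 0.08 rad and z of ring_crown in the frame of mouth below 0.012 m and contact force between key and gate above 3 N), for 0.3 s.
At the end, for the whole second after the job is handed in: The ring's crown is in the snap hook under the shut gate (under 0.08 rad): 8 to 36 mm in front of the board, within 16 mm sideways, 6 to 45 mm below the point mouth. The key hangs ring up, within 0.35 rad of vertical, still (under 0.08 m/s and 1 rad/s) (all of step 2 and angle between key's own x axis and vertical below 0.35 rad and linear speed of key below 0.08 m/s and angular speed of key below 1 rad/s); the robot touches nothing.
It fails at once if pressing or pulling with the held key on the key stand (hook and gate included) with more than 15 N (contact force between key and stand above 15 N and contact force between the fingers and key above 1 N).
It fails at once if a bystander (cup, one of the three tiles, trimming tool, needle tool, jar) shifted by more than 2 cm (distance of any of cup, tile_1, tile_2, tile_3, trimmer, needle, jar from where it was at the start of the episode above 0.02 m).
It also fails if it takes over 69 s, if anything falls off the work surface, if the arm or the gripper's body presses on something with over 40 N, if the wrist force passes 120 N, or if a joint passes its speed limit or range.

### The arm

A 6-joint arm with a two-finger parallel gripper is mounted at the origin on a cart in front of the work surface, level with it; the furniture and walls round the work are solid. World frame = base frame: x ahead of the robot, y to its left, z up, the work surface at z = 0. Lengths are in m, angles in degrees, forces in N, time in s.
With the tool pointing down it reaches from about 0.4 to 0.825 m from the base axis. Payload 7 kg.
Tool frame: the origin (TCP) lies between the finger pads; the fingertips stand 25 mm ahead of it and the grasp point (between the pads) lies 6 mm ahead of it; z points along the fingers, y is the line along which they close (so a half turn about z gives the same grasp; the last joint's range is limited). The gripper opens to 88 mm and grips with 3 to 60 N. Pads are 19 mm wide; open, the fingers measure 130 mm over their backs; the gripper's body (78 mm by 193 mm) begins 47 mm behind the grasp point.
Start: joints at [-57.405, 20.546, 0.682, 0, -70.136, -16.507], TCP at [0.187, -0.649, 0.252] pointing down, gripper open.
Joint ranges: [-176.03, 176.03], [-82.01, 121.73], [-58.28, 71.71], [-173.87, 95.51], [-174.79, -0.11], [-173.66, 173.66]. Speed limits (degrees/s): [136.94, 136.94, 172.46, 180, 180, 180].

### API

Orientations are given as [roll, pitch, yaw] about the fixed x, y, z axes, in that order (R = Rz(yaw) Ry(pitch) Rx(roll)).
In Python, from plant import status, optics, job gives the robot as it stands. The module is installed in compiled form; this text tells all that it offers.
- The arm moves only by the shell command python3 -m pendant 'ROWS'. ROWS is a JSON list that holds a single list of rows (three levels of brackets), with 1 to 8 rows, each of 5 numbers: dx, dy, dz in a scale on which 1.0 is 0.6 m, then a turn about the tool's z in a scale on which 1.0 is 90 degrees, then the finger opening in m; each row is the pose to reach, as a shift and turn from the pose commanded when the command began, along the tool's axes at that moment; what a row does not reach only later rows make up. A row lasts 1/8 s, in which the tool goes at most 0.0625 m and 10.7 degrees, less where a joint would pass 70% of its speed; a pose out of reach is approached as far as the arm can. The fingers move at their own pace and stop on an object; the grip force is fixed at half the most. Time passes only in rows, so rows that do not move let the fingers close. It prints the time, the measured TCP pose, the force, the opening and the grip force at its end. Input that does not fit is refused with a message, and nothing moves.
- status.get_obs(): the state, without advancing time (a new reading comes with each control period).
- optics.snapshot(name): name is "scene" or "side" or "wrist"; returns a dict with "frame" (420x560x3 uint8, red, green, blue), "z_map" (420x560 float32, m along the optical axis (not along the pixel's ray), 0 where there is no reading), "fovy" (degrees; the focal length in pixels is half the picture's height over the tangent of half this angle, whatever the lens; pixels are square), "cx", "cy" (the principal point, pixels), "R" (3x3) and "t" (3): a world point X has camera coordinates R X + t; the wrist camera has in their place "T_tool_cam" (4x4, takes a point from camera to tool coordinates, whose origin is the TCP and whose axes are the flange's). Camera axes: x right, y down, z forward; pixel columns grow to the right and rows downward; lengths in m; the calibration is good to about 2 mm. The wrist camera is an equidistant fisheye: a pixel r from the principal point sees the ray r / f radians off the axis. A picture is of the moment at which its call begins: read the wrist's pose just before it.
- job.close_job(): hands the job in; it is judged then, once.
The state is a dict: "clock": time; "joint_pos": joint angles; "qvel": joint speeds; "tau": joint torques, N m; "tool_pos": TCP position; "orientation": TCP orientation; "force": force on the tool from outside, world axes, zero at the start; "moment": the same for the moment, N m; "opening": finger opening in m; "gripper_force": force on a finger pad.
Only numpy, scipy, OpenCV 4.12 (cv2) and the standard library are available. Lean on these libraries where they do the work, as an engineer would, in place of code of your own. Each camera call takes 0.05 s, during which the arm holds its last target. There are 200 camera calls.

## Working session

There is one attempt and no reset: what is moved stays moved. The work goes in short steps, Python scripts to look and compute and a shell command to move; the robot and the scene stay as the last step left them, time stands still between calls to the robot, and variables do not carry over. Pictures are saved under pics/ and viewed, at most 10 in all, crops included, and the job is handed in when it is done.

```bash
mkdir -p pics
cat > h.py <<'E'
import numpy as np, cv2
from plant import status, optics, job
from scipy.spatial.transform import Rotation as Ro
def save(s,fn,box=None,k=1):
    im=s["frame"][:,:,::-1]
    if box: im=im[box[1]:box[3],box[0]:box[2]]
    cv2.imwrite(fn,cv2.resize(im,None,fx=k,fy=k,interpolation=cv2.INTER_CUBIC))
def w(s,u,v,z=None):
    f=s["frame"].shape[0]/2/np.tan(np.radians(s["fovy"])/2)
    d=s["z_map"][int(v),int(u)] if z is None else None
    r=np.array([(u-s["cx"])/f,(v-s["cy"])/f,1.])
    R=np.array(s["R"]);t=np.array(s["t"])
    if z is None: return R.T@(r*d-t)
    c=-R.T@t; q=R.T@r
    return c+q*(z-c[2])/q[2]
def tool():
    o=status.get_obs(); return np.array(o["tool_pos"]),Ro.from_euler('xyz',o["orientation"],degrees=True).as_matrix()
E
python3 - <<'E'
from h import *
import pickle
for n in("scene","side"):
    s=optics.snapshot(n); pickle.dump(s,open(n+".pkl","wb")); save(s,f"pics/{n}0.png",k=1.42)
    print(n,s["fovy"],s["cx"],s["cy"],-np.array(s["R"]).T@s["t"])
o=status.get_obs();print(o["tool_pos"],o["orientation"],o["clock"],o["force"],o["opening"])
E
```

```text
scene 57.660129921586176 277.9862548805574 214.8675026313402 [-0.21851882 -0.5784255   0.83060428]
side 54.98307393617968 282.41340624859356 205.20375960932662 [0.09375694 0.69020874 0.86750067]
[ 0.18691271 -0.64817013  0.25070872] [ 1.79913495e+02 -7.12615607e-03 -1.63918581e+02] 0.1 [-0.64516608 -0.89451856  0.00547951] 0.08778677565269856
```

View pics/scene0.png

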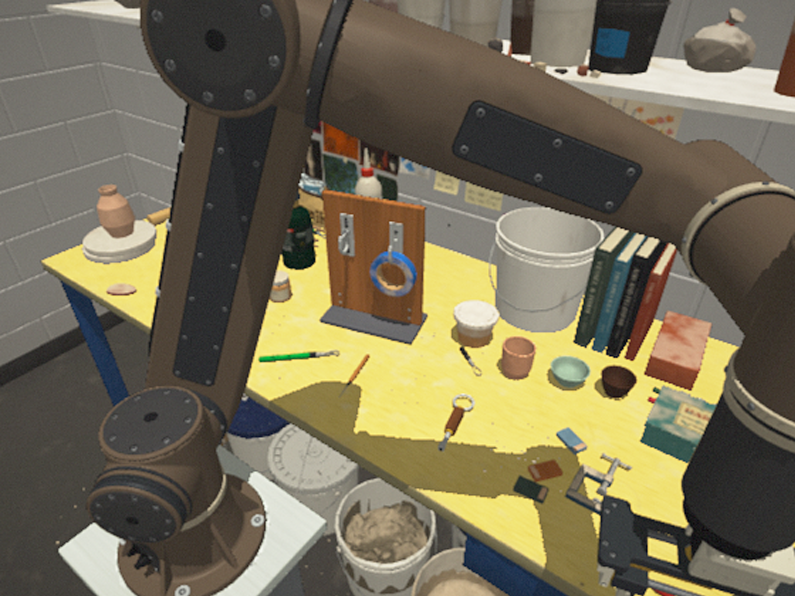

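View pics/side0.png

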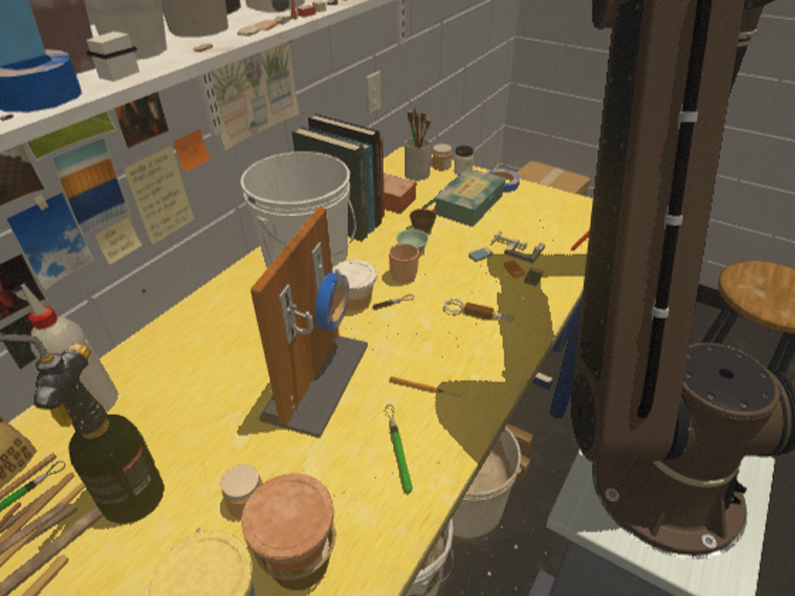

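Scene view: the key is at about ring (461,404), grip (453,420), socket (443,446). The board has the snap hook left at (348,235) and tape at (392,272). The side view shows the ring at (454,307) and the hook at (295,315). Next I'll turn these into positions with depth and plane fits.

Run:
```python
from h import *
import pickle
A=pickle.load(open("scene.pkl","rb"));B=pickle.load(open("side.pkl","rb"))
k=1.42
for n,p,z in(("ring",(461.5,404),.011),("grip",(454.5,419),.02),("sock",(443,447),.011)):
    print(n,"scene",w(A,p[0]/k,p[1]/k,z).round(4))
for n,p,z in(("ring",(454,307),.011),("grip",(477,310),.02),("sock",(511,317),.011)):
    print(n,"side",w(B,p[0]/k,p[1]/k,z).round(4))
def cloud(s):
    f=210/np.tan(np.radians(s["fovy"])/2);v,u=np.mgrid[:420,:560];z=s["z_map"]
    P=np.stack([(u-s["cx"])/f*z,(v-s["cy"])/f*z,z],-1)
    return (P-s["t"])@s["R"]
P=cloud(A)
# board face pts: region in scene pic
m=np.zeros((420,560),np.uint8)
cv2.fillPoly(m,[(np.array([[330,198],[420,212],[418,312],[334,298]])/k).astype(int)],1)
Q=P[m>0];Q=Q[(Q[:,2]>.03)]
for it in range(6):
    c=Q.mean(0) if it==0 else np.median(Q[ok],0)
    q=Q if it==0 else Q[ok]
    n=np.linalg.svd(q-q.mean(0),full_matrices=False)[2][2]; n[2]=0 if it>3 else n[2]; n/=np.linalg.norm(n)
    d=(Q-q.mean(0))@n; ok=abs(d-np.median(d[abs(d)<.01]) )<.004
c=Q[ok].mean(0); n=n*np.sign(n[0]);print("plane",n,c,ok.sum(),len(Q), "yaw",np.degrees(np.arctan2(n[1],n[0])))
y=np.array([-n[1],n[0],0])
# board extents
for nm,s in(("scene",A),("side",B)):
    C=cloud(s).reshape(-1,3); mk=(abs((C-c)@n)<.005)&(C[:,2]>.05)&(C[:,2]<.36)&(abs((C-c)@y)<.2)
    yy=(C[mk]-c)@y; zz=C[mk][:,2]
    print(nm,mk.sum(),np.percentile((C[mk]-c)@n,50),np.percentile(yy,[.3,2,50,98,99.7]),np.percentile(zz,[1,99.5]))
    print(np.histogram(yy,bins=np.arange(-.2,.2,.02))[0])
pickle.dump((n,c),open("plane.pkl","wb"))
save(A,"pics/hA.png",(220,125,310,245),6.5 and 5)
save(B,"pics/hB.png",(170,140,270,310),3.5)
```

```text
ring scene [ 0.5109 -0.212   0.011 ]
grip scene [ 0.4588 -0.2258  0.02  ]
sock scene [ 0.3918 -0.2412  0.011 ]
ring side [ 0.5142 -0.2051  0.011 ]
grip side [ 0.4615 -0.2139  0.02  ]
sock side [ 0.3907 -0.2424  0.011 ]
plane [ 0.99119554 -0.13240622 -0.        ] [0.64500444 0.11752394 0.18993722] 473 4392 yaw -7.608661039006089
scene 628 -0.0001921678526604875 [-0.09132599 -0.08511737  0.01601558  0.04054228  0.04977478] [0.0529628  0.33241104]
[  0   0   0   0   0  31  62  20  22  14 237 229  12   1   0   0   0   0
   0]
side 602 -0.00012774197879164746 [-0.08601619 -0.08127316  0.01651542  0.04939712  0.06078652] [0.05546467 0.33053845]
[  0   0   0   0   0  16  40  29  27  24 223 217  22   4   0   0   0   0
   0]
```

Run:
```python
from h import *
import pickle
k=1.42
def cloud(s):
    f=210/np.tan(np.radians(s["fovy"])/2);v,u=np.mgrid[:420,:560];z=s["z_map"]
    P=np.stack([(u-s["cx"])/f*z,(v-s["cy"])/f*z,z],-1)
    return (P-s["t"])@s["R"]
polys={"scene":[[330,198],[420,212],[418,312],[334,298]],"side":[[260,295],[320,220],[326,330],[290,410],[280,405]]}
for nm in polys:
    s=pickle.load(open(nm+".pkl","rb"));P=cloud(s);h=cv2.cvtColor(s["frame"],cv2.COLOR_RGB2HSV)
    m=np.zeros((420,560),np.uint8);cv2.fillPoly(m,[(np.array(polys[nm])/k).astype(int)],1)
    wood=(h[...,0]<15)&(h[...,1]>110)
    Q=P[(m>0)&wood&(s["z_map"]>0)]
    # vertical plane: fit line in xy by Huber
    vx,vy,x0,y0=cv2.fitLine(Q[:,:2].astype(np.float32),cv2.DIST_HUBER,0,.001,.001).ravel()
    n=np.array([vy,-vx,0]);n*=np.sign(n[0]);y=np.array([-n[1],n[0],0]);c=np.array([x0,y0,0])
    r=(Q-c)@n
    print(nm,len(Q),"yaw",np.degrees(np.arctan2(n[1],n[0])),"c",c,"res",np.percentile(r,[5,50,95]),"y",((Q-c)@y).min(),((Q-c)@y).max(),"z",Q[:,2].min(),Q[:,2].max())
    m2=wood&(abs((P-c)@n)<.006)&(P[...,2]>.03)&(P[...,2]<.35)&(abs((P-c)@y)<.2)
    yy=((P-c)@y)[m2];print("ext",np.percentile(yy,[.5,99.5]),P[m2][:,2].max(), "centre",c+y*(np.percentile(yy,.5)+np.percentile(yy,99.5))/2)
```

```text
scene 3073 yaw 14.336762985159666 c [0.64961243 0.12767003 0.        ] res [-3.41410711e-03  5.80636895e-05  3.40675075e-03] y -0.1188230015392414 0.11533326122780937 z 0.03832570001871555 0.32332233222640233
ext [-0.12264763  0.11968017] 0.3350723683114525 centre [0.64997983 0.12623251 0.        ]
side 1391 yaw 14.393589865506573 c [0.64544135 0.1437203  0.        ] res [-1.14774736e-03 -1.36018255e-05  1.22641563e-03] y -0.10917249352592548 0.10818859753588353 z 0.043172700360093845 0.3262757876772379
ext [-0.13491567  0.10562616] 0.33117012875956153 centre [0.64908177 0.12953523 0.        ]
```

View pics/hA.png

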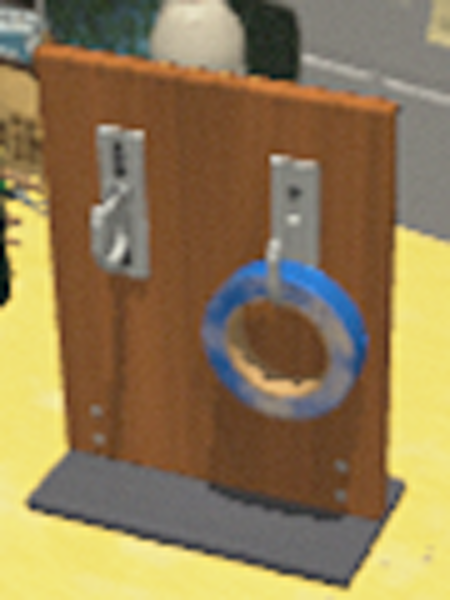

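View pics/hB.png

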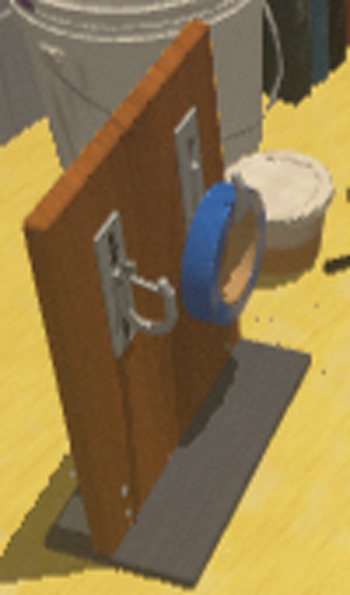

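The crops show the nose top at about (168,278) in the side crop and the gate shut in both. The scene crop has the nose at (97,208) and the bow bottom at (115,260). The stand yaw is 14.4° with its origin near (0.6495, 0.128). I'll project the hook model to estimate the plate height, and work out the move to a hover over the key.

```bash
cat >> h.py <<'E'
ps=np.radians(14.37);SX=np.array([np.cos(ps),np.sin(ps),0]);SY=np.array([-SX[1],SX[0],0]);SO=np.array([.6495,.128,0])
def st(x,y,z): return SO+SX*x+SY*y+np.array([0,0,z])
def proj(s,X):
    f=210/np.tan(np.radians(s["fovy"])/2);c=np.array(s["R"])@X+s["t"];return np.array([s["cx"]+f*c[0]/c[2],s["cy"]+f*c[1]/c[2]])
def go(X,yaw=None):
    p,R=tool();d=R.T@(np.array(X)-p);print("delta tool",d.round(4),"yaw",np.degrees(np.arctan2(R[1,0],R[0,0])))
E
python3 - <<'E'
from h import *
import pickle
A=pickle.load(open("scene.pkl","rb"));B=pickle.load(open("side.pkl","rb"))
for dz in(-.01,0,.01):
    for n,h,x in(("nose",.0115,-.037),("bowbot",-.0407,-.025),("hinge",.008,-.01)):
        X=st(x,.062,.235+dz+h);print(dz,n,((proj(A,X)-[220,125])*5).round(),((proj(B,X)-[170,140])*3.5).round())
go([.46,-.222,.22])
E
```

```text
-0.01 nose [ 98. 219.] [161. 289.]
-0.01 bowbot [111. 279.] [153. 341.]
-0.01 hinge [117. 205.] [125. 284.]
0 nose [ 97. 205.] [160. 278.]
0 bowbot [110. 266.] [152. 331.]
0 hinge [116. 192.] [123. 273.]
0.01 nose [ 96. 191.] [158. 266.]
0.01 bowbot [109. 253.] [150. 320.]
0.01 hinge [115. 178.] [121. 262.]
delta tool [-0.3805  0.3338  0.0312] yaw -163.91858140307838
```

The rows are not in the units I measure in: shifts go in shares of 0.6 m and turns go in shares of 90 degrees. I convert before sending: -0.36 m is -0.6, -0.315 m is -0.525.

```bash
python3 -m pendant '[[[-0.075, 0.0667, 0, 0, 0.088], [-0.15, 0.1333, 0, 0, 0.088], [-0.225, 0.2, 0, 0, 0.088], [-0.3, 0.2667, 0, 0, 0.088], [-0.375, 0.3333, 0.0167, 0, 0.088], [-0.45, 0.4, 0.0333, 0, 0.088], [-0.525, 0.4667, 0.05, 0, 0.088], [-0.6, 0.525, 0.0517, 0, 0.088]]]' | tail -5
python3 -m pendant '[[[-0.0333, 0.0313, 0, 0, 0.088], [-0.0333, 0.0313, 0, 0, 0.088], [-0.0333, 0.0313, 0, 0, 0.088]]]'
python3 - <<'E'
from h import *
import pickle
p,R=tool();s=optics.snapshot("wrist");pickle.dump((s,p,R),open("wr.pkl","wb"));save(s,"pics/w0.png",k=1.42);print(p,s["fovy"],s["cx"],s["cy"],np.round(s["T_tool_cam"],3))
E
```

```text
tool_pos: [0.4458, -0.244, 0.2199]
orientation: [180.0, -0.1, -163.9]
force: [1.1, -1.1, 1.1]
opening: 0.0877
gripper_force: 0.0
clock: 1.48
tool_pos: [0.4593, -0.2225, 0.2203]
orientation: [180.0, -0.0, -163.9]
force: [-0.2, 0.1, -0.3]
opening: 0.0875
gripper_force: 0.0
[ 0.45931005 -0.22254113  0.22029833] 65.70646984690485 274.56602890957765 202.1542214675685 [[ 0.    -0.958 -0.286  0.077]
 [ 1.     0.001 -0.    -0.001]
 [ 0.    -0.286  0.958 -0.132]
 [ 0.     0.     0.     1.   ]]
```

View pics/w0.png

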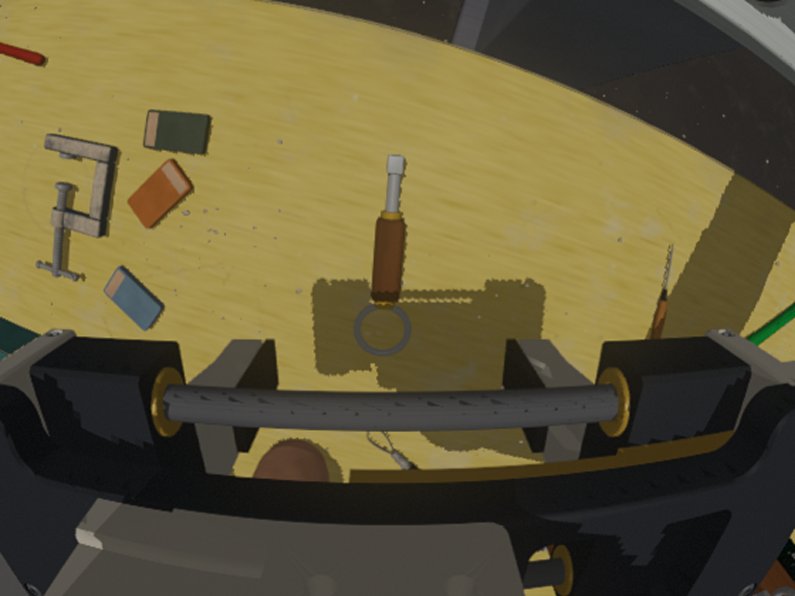

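The wrist view shows the ring centre at (382.5,328), the grip's top running from (391.5,215) to (386,302), and the socket end at (396.5,156). All clear around the key.

```bash
cat >> h.py <<'E'
def ww(s,p,R,u,v,z):
    f=210/np.tan(np.radians(s["fovy"])/2);a=np.array([u-s["cx"],v-s["cy"]]);r=np.linalg.norm(a);th=r/f
    ray=np.array([*(a/r*np.sin(th)),np.cos(th)]);T=np.array(s["T_tool_cam"])
    o=R@T[:3,3]+p;q=R@T[:3,:3]@ray;return o+q*(z-o[2])/q[2]
E
python3 - <<'E'
from h import *
import pickle
s,p,R=pickle.load(open("wr.pkl","rb"));k=1.42
r=ww(s,p,R,382.5/k,328/k,.011);a=ww(s,p,R,391.5/k,215/k,.022);b=ww(s,p,R,386/k,302/k,.022);e=ww(s,p,R,396.5/k,156/k,.011)
print(r,a,b,e,"len",np.linalg.norm(r-e),np.linalg.norm(a-b));d=r-e;y=np.degrees(np.arctan2(d[1],d[0]));print("yaw",y)
x=d/np.linalg.norm(d);g=r-x*.0575;print("grip centre",g,(a+b)/2)
G=g+x*.02;G[2]=.0285;print("grasp at",G);go(G)
E
```

```text
[ 0.51733338 -0.21267432  0.011     ] [ 0.427676   -0.23129257  0.022     ] [ 0.49205731 -0.2169273   0.022     ] [ 0.38588398 -0.23956648  0.011     ] len 0.13417203018379717 0.0659644919595377
yaw 11.562131956861764
grip centre [ 0.46100017 -0.22419907  0.011     ] [ 0.45986666 -0.22410994  0.022     ]
grasp at [ 0.48059433 -0.22019046  0.0285    ]
delta tool [-0.0214 -0.0034  0.1919] yaw -163.93515266463177
```

Scaled: 0.192 m is 0.32, 0.185 m is 0.3083, 4.2 degrees is 0.0467.

```bash
python3 -m pendant '[[[-0.035, -0.005, 0.0833, 0.0467, 0.088], [-0.035, -0.005, 0.1667, 0.0467, 0.088], [-0.035, -0.005, 0.2333, 0.0467, 0.088], [-0.035, -0.005, 0.2833, 0.0467, 0.088], [-0.035, -0.005, 0.3083, 0.0467, 0.088], [-0.035, -0.005, 0.32, 0.0467, 0.088], [-0.035, -0.005, 0.32, 0.0467, 0.088], [-0.035, -0.005, 0.32, 0.0467, 0.05]]]'
python3 -m pendant '[[[0, 0, 0, 0, 0.04], [0, 0, 0, 0, 0.03], [0, 0, 0, 0, 0.015], [0, 0, 0, 0, 0.01], [0, 0, 0, 0, 0.01], [0, 0, 0, 0, 0.01], [0, 0, 0, 0, 0.01], [0, 0, 0, 0, 0.01]]]'
```

```text
clock: 2.52
tool_pos: [0.4814, -0.2197, 0.0296]
orientation: [-180.0, 0.1, -168.1]
force: [0.3, -0.5, 0.8]
opening: 0.0823
gripper_force: 0.0
clock: 3.52
tool_pos: [0.4806, -0.2196, 0.0285]
orientation: [180.0, -0.0, -168.1]
force: [0.5, 0.3, 0.2]
opening: 0.0215
gripper_force: 30.0
```

Scaled: -0.27 m is -0.45, -0.265 m is -0.4417, -2.4 degrees is -0.0267.

```bash
python3 -m pendant '[[[0, 0, -0.05, 0, 0.01], [0, 0, -0.1333, 0, 0.01], [0, 0, -0.2167, 0, 0.01], [0, 0, -0.3, 0, 0.01], [0, 0, -0.3833, 0, 0.01], [0, 0, -0.4417, -0.0267, 0.01], [0, 0, -0.45, -0.0267, 0.01], [0, 0, -0.45, -0.0267, 0.01]]]'
python3 - <<'E'
from h import *
import pickle
p,R=tool();s=optics.snapshot("wrist");pickle.dump((s,p,R),open("wr.pkl","wb"));save(s,"pics/w1.png",(170,80,370,300),2.7);print(status.get_obs()["force"],p)
go(st(-.112,.062,.30))
E
```

```text
clock: 4.53
tool_pos: [0.4803, -0.2194, 0.298]
orientation: [180.0, -0.0, -165.7]
force: [-0.9, 0.8, -2.0]
opening: 0.0219
gripper_force: 30.0
[-0.75075842  0.24638434 -2.08899612] [ 0.48028638 -0.21935156  0.29797946]
delta tool [-0.1377  0.3566 -0.0025] yaw -165.74127009405245
```

View pics/w1.png

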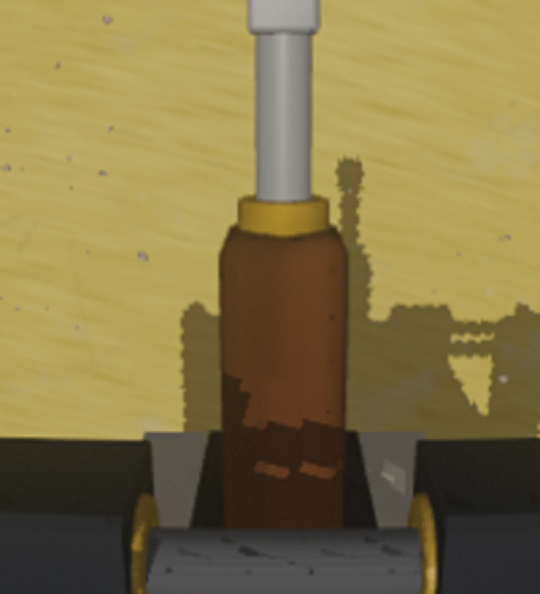

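The key sits square between the pads. The rear end of its grip is at crop (284,230) and the collar/shaft is aligned with the tool axis. Moving to in front of the hook.

```bash
python3 - <<'E'
from h import *
import pickle
s,p,R=pickle.load(open("wr.pkl","rb"))
for n,u,v,d in(("grip rear top",284,230,.0065),("shaft/socket start",284,32,.0175-.006),("shaft start",284,205,.0175-.006)):
    print(n,(R.T@(ww(s,p,R,u/2.7+170,v/2.7+80,p[2]-d)-p)).round(4))
E
python3 -m pendant '[[[-0.025, 0.0667, 0, 0, 0.01], [-0.0583, 0.15, 0, 0, 0.01], [-0.0917, 0.2417, 0, 0, 0.01], [-0.125, 0.3333, 0, 0, 0.01], [-0.1583, 0.4167, 0, 0, 0.01], [-0.1917, 0.5, 0, 0, 0.01], [-0.2167, 0.5667, 0, 0, 0.01], [-0.2292, 0.5942, -0.0042, 0, 0.01]]]' | grep tool_pos
python3 -m pendant '[[[0, 0, 0, 0.0156, 0.01], [0, 0, 0, 0.0156, 0.01], [0, 0, 0, 0.0156, 0.01]]]'
python3 - <<'E'
from h import *
import pickle
p,R=tool()
o=status.get_obs();print(o["tool_pos"],o["orientation"],o["force"])
for n in("scene","side"):
    s=optics.snapshot(n);pickle.dump(s,open(n+"1.pkl","wb"))
    c=proj(s,p+R@[-.058,0,.0175]);print(n,c)
    save(s,f"pics/{n}1.png",tuple(int(i) for i in(c[0]-65,c[1]-40,c[0]+65,c[1]+50)),5)
    print([int(c[0]-65),int(c[1]-40)])
go(st(-.082,.062,.2925))
E
```

```text
grip rear top [ 0.0524 -0.0005  0.0065]
shaft/socket start [ 0.0842 -0.0006  0.0115]
shaft start [ 0.0558 -0.0005  0.0115]
tool_pos: [0.5253, 0.1617, 0.2989]
clock: 5.95
tool_pos: [0.5258, 0.1588, 0.301]
orientation: [-180.0, -0.0, -167.2]
force: [-0.5, -0.3, -1.5]
opening: 0.0219
gripper_force: 30.0
[0.52577544 0.15877126 0.30095606] [-1.79993759e+02 -1.65817940e-02 -1.67170059e+02] [-0.52250179 -0.27547691 -1.53280561]
scene [237.0915258 158.1467329]
[172, 118]
side [221.39316666 207.71723142]
[156, 167]
delta tool [-0.03    0.0022  0.0087] yaw -167.17270262457967
```

View pics/side1.png

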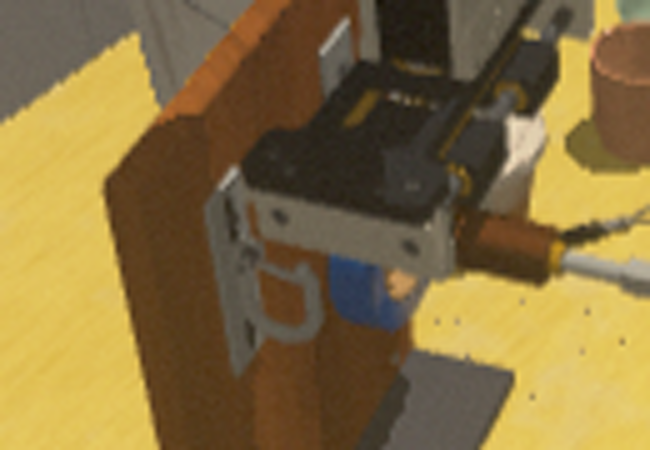

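View pics/scene1.png

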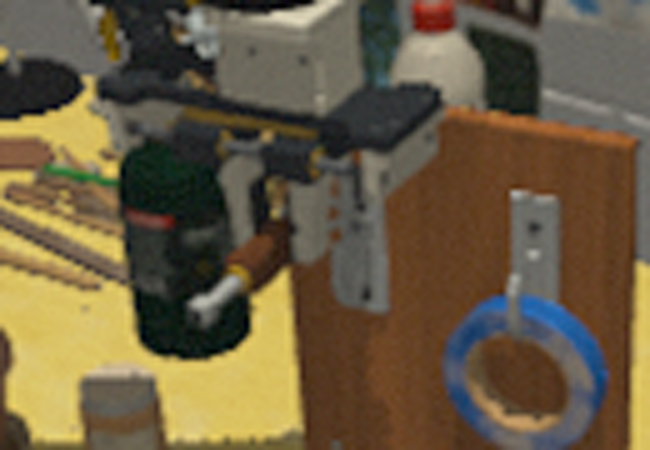

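Both views show the hook clear and the gate shut; the fingers hide the ring. The hook nose is at full-frame side pixel (217,220), so the plate offset is about 0 ± 2 mm. I'll undo the wrong-way turn, advance, and feel downward.

Scaled: -0.03 m is -0.05, 0.026 m is 0.0433, -1.5 degrees is -0.0167.

```bash
python3 -m pendant '[[[-0.025, 0.0033, 0, -0.0167, 0.01], [-0.05, 0.0033, 0, -0.0167, 0.01], [-0.05, 0.0033, 0.015, -0.0167, 0.01], [-0.05, 0.0033, 0.03, -0.0167, 0.01], [-0.05, 0.0033, 0.0433, -0.0167, 0.01], [-0.05, 0.0033, 0.0433, -0.0167, 0.01], [-0.05, 0.0033, 0.0433, -0.0167, 0.01], [-0.05, 0.0033, 0.0433, -0.0167, 0.01]]]'
python3 - <<'E'
from h import *
for i in range(4): optics.snapshot("wrist"); print(np.round(status.get_obs()["force"],2))
go(st(-.082,.062,.2615))
E
```

```text
clock: 7.05
tool_pos: [0.5548, 0.1686, 0.2756]
orientation: [180.0, 0.0, -165.6]
force: [0.6, 0.9, -1.8]
opening: 0.022
gripper_force: 30.0
[ 0.53  0.35 -2.05]
[ 0.1   0.03 -0.84]
[-0.38  0.26 -1.25]
[ 0.09  0.12 -1.55]
delta tool [ 0.0003 -0.0008  0.0138] yaw -165.60990747757978
```

Scaled: 0.01 m is 0.0167, 0.008 m is 0.0133.

```bash
f='tool_pos|force:'
python3 -m pendant '[[[0, 0, 0.0067, 0, 0.01], [0, 0, 0.0133, 0, 0.01], [0, 0, 0.0167, 0, 0.01], [0, 0, 0.0167, 0, 0.01]]]'|grep -E $f
python3 -m pendant '[[[0, 0, 0.0033, 0, 0.01], [0, 0, 0.0033, 0, 0.01]]]'|grep -E $f
python3 -m pendant '[[[0, 0, 0.0033, 0, 0.01], [0, 0, 0.0033, 0, 0.01]]]'|grep -E $f
python3 -m pendant '[[[0, 0, 0.0033, 0, 0.01], [0, 0, 0.0033, 0, 0.01]]]'|grep -E $f
python3 -m pendant '[[[0, 0, 0.0033, 0, 0.01], [0, 0, 0.0033, 0, 0.01]]]'|grep -E $f
```

```text
tool_pos: [0.5546, 0.1684, 0.2648]
force: [0.9, 0.8, -1.1]
gripper_force: 30.0
tool_pos: [0.5547, 0.1684, 0.2629]
force: [-0.1, -0.1, -0.3]
gripper_force: 30.0
tool_pos: [0.5549, 0.1685, 0.2612]
force: [0.7, -1.2, 0.8]
gripper_force: 30.0
tool_pos: [0.555, 0.1686, 0.2596]
force: [-0.9, 0.3, 3.1]
gripper_force: 30.0
tool_pos: [0.555, 0.1686, 0.2573]
force: [0.9, -0.4, 5.1]
gripper_force: 30.0
```

```bash
f='tool_pos|force:'
for i in 1 2 3; do python3 -m pendant '[[[0, 0, 0.0033, 0, 0.01], [0, 0, 0.0033, 0, 0.01]]]'|grep -E "$f"; done
```

```text
tool_pos: [0.5548, 0.1686, 0.255]
force: [0.1, 0.7, 3.8]
gripper_force: 30.0
tool_pos: [0.5546, 0.1685, 0.2528]
force: [-0.2, 0.5, 3.5]
gripper_force: 30.0
tool_pos: [0.5546, 0.1685, 0.2508]
force: [0.2, 0.4, 4.1]
gripper_force: 30.0
```

The gate is yielding at about 5 N. Pressing on.

```bash
f='tool_pos|force:'
python3 -m pendant '[[[0, 0, 0.0033, 0, 0.01], [0, 0, 0.0067, 0, 0.01], [0, 0, 0.01, 0, 0.01], [0, 0, 0.01, 0, 0.01]]]'|grep -E $f
python3 -m pendant '[[[0, 0, 0.0033, 0, 0.01], [0, 0, 0.0067, 0, 0.01], [0, 0, 0.01, 0, 0.01], [0, 0, 0.01, 0, 0.01]]]'|grep -E $f
python3 -m pendant '[[[0, 0, 0.0033, 0, 0.01], [0, 0, 0.005, 0, 0.01], [0, 0, 0.005, 0, 0.01]]]'|grep -E $f
```

```text
tool_pos: [0.5545, 0.1684, 0.2447]
force: [-1.1, 1.1, 4.0]
gripper_force: 30.0
tool_pos: [0.5544, 0.1683, 0.2387]
force: [-1.1, 0.1, 2.5]
gripper_force: 30.0
tool_pos: [0.5545, 0.1684, 0.2359]
force: [-1.0, -0.1, 4.3]
gripper_force: 30.0
```

Scaled: 0.002 m is 0.0033.

```bash
f='tool_pos|force:'
python3 -m pendant '[[[0, 0, 0.0033, 0, 0.01], [0, 0, 0.0033, 0, 0.01]]]'|grep -E $f
python3 -m pendant '[[[0, 0, 0.0033, 0, 0.01], [0, 0, 0.0033, 0, 0.01]]]'|grep -E $f
python3 - <<'E'
from h import *
p,R=tool();s=optics.snapshot("side");save(s,"pics/side2.png",(170,180,270,260),7);print(status.get_obs()["force"])
E
```

```text
tool_pos: [0.5543, 0.1683, 0.2336]
force: [-2.7, 0.1, 3.7]
gripper_force: 30.0
tool_pos: [0.5543, 0.1683, 0.2316]
force: [-2.5, 1.1, 2.7]
gripper_force: 30.0
[-2.56844549 -0.0057163   2.12761756]
```

View pics/side2.png

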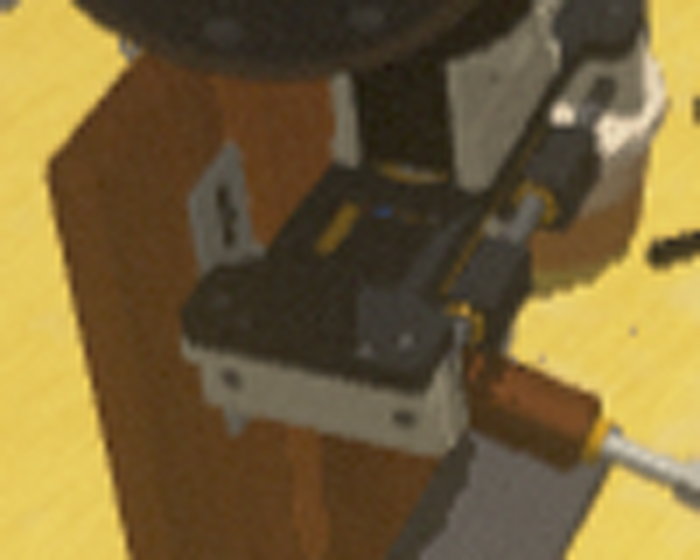

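The side view shows the grip tilted rear-down compared with before (slope about 0.5 against 0.27), so the key has rotated in the pads. I'll measure the tilt from wrist depth.

```bash
cat >> h.py <<'E'
def pitch():
    s=optics.snapshot("wrist");T=np.array(s["T_tool_cam"]);f=210/np.tan(np.radians(s["fovy"])/2)
    v,u=np.mgrid[:420,:560];a=np.stack([u-s["cx"],v-s["cy"]],-1).astype(float);r=np.linalg.norm(a,axis=-1)+1e-9;th=r/f
    ray=np.stack([a[...,0]/r*np.tan(th),a[...,1]/r*np.tan(th),np.ones_like(r)],-1)
    P=(ray*s["z_map"][...,None])@T[:3,:3].T+T[:3,3]
    m=(s["z_map"]>0)&(abs(P[...,1])<.006)&(P[...,2]<.09)&(P[...,2]>-.03)&(P[...,0]>.02)&(P[...,0]<.12);Q=P[m]
    b=[(x,np.percentile(Q[abs(Q[:,0]-x)<.003][:,2],15).round(4)) for x in(.03,.036,.042,.048,.065,.07,.075,.085,.09,.095) if (abs(Q[:,0]-x)<.003).sum()>3]
    return b,s
E
python3 - <<'E'
from h import *
b,s=pitch();print([(x,float(y)) for x,y in b])
E
```

```text
[(0.03, 0.0142), (0.036, 0.0158), (0.042, 0.0175), (0.048, 0.0194), (0.065, 0.0311), (0.07, 0.0327), (0.075, 0.0339), (0.085, 0.035), (0.09, 0.0366), (0.095, 0.0376)]
```

Tilt is 16°, which puts the crown at about h = -6 with the gate part-way open. The vertical force is falling as the gate swings, so I'll continue and monitor crown height.

```bash
cat >> h.py <<'E'
def crown():
    p,R=tool();b,_=pitch();o=status.get_obs()
    b=[q for q in b if q[0]<.05];k,c=np.polyfit([q[0] for q in b],[q[1] for q in b],1);a=np.arctan(k)
    # key axis: 11 mm under top face line; grip rear end... grasp pivot assumed at tool x=0
    cz=c+.011/np.cos(a)-.058*np.sin(a);cx=-.058*np.cos(a)
    X=p+R@[cx,0,cz];q=X-SO
    print("pitch %.1f crown stand x %.4f y %.4f h(237) %.4f  F"%(np.degrees(a),q@SX,q@SY,X[2]-.237),np.round(o["force"],1),"tcp z %.4f"%p[2],"opening %.4f"%o["opening"])
E
python3 -m pendant '[[[0, 0, 0.0025, 0, 0.01], [0, 0, 0.005, 0, 0.01], [0, 0, 0.005, 0, 0.01]]]'|grep force:
python3 -c "from h import *;crown()"
python3 -m pendant '[[[0, 0, 0.0025, 0, 0.01], [0, 0, 0.005, 0, 0.01], [0, 0, 0.005, 0, 0.01]]]'|grep force:
python3 -c "from h import *;crown()"
```

```text
force: [-2.7, 0.7, 2.6]
gripper_force: 30.0
pitch 16.3 crown stand x -0.0263 y 0.0627 h(237) -0.0088  F [-2.9  0.6  1.1] tcp z 0.2288 opening 0.0218
force: [-3.2, 0.3, 1.6]
gripper_force: 30.0
pitch 16.1 crown stand x -0.0264 y 0.0627 h(237) -0.0123  F [-4.  -0.2  1.2] tcp z 0.2257 opening 0.0215
```

Scaled: 0.003 m is 0.005, 0.0015 m is 0.0025.

```bash
python3 -m pendant '[[[0, 0, 0.0025, 0, 0.01], [0, 0, 0.005, 0, 0.01], [0, 0, 0.005, 0, 0.01]]]'|grep force:
python3 -m pendant '[[[0, 0, 0.0025, 0, 0.01], [0, 0, 0.005, 0, 0.01], [0, 0, 0.005, 0, 0.01]]]'|grep force:
python3 -c "from h import *;crown()"
python3 -m pendant '[[[0, 0, 0.0025, 0, 0.01], [0, 0, 0.005, 0, 0.01], [0, 0, 0.005, 0, 0.01]]]'|grep force:
python3 -c "from h import *;crown()"
```

```text
force: [-3.2, 0.0, 0.8]
gripper_force: 30.0
force: [-4.1, -0.2, -0.5]
gripper_force: 30.0
pitch 16.1 crown stand x -0.0268 y 0.0626 h(237) -0.0185  F [-4.1 -0.2 -1.7] tcp z 0.2193 opening 0.0218
force: [-0.0, 0.2, -0.8]
gripper_force: 30.0
pitch 15.7 crown stand x -0.0252 y 0.0628 h(237) -0.0209  F [-0.2 -0.3 -2. ] tcp z 0.2172 opening 0.0222
```

The x-force has dropped to zero, so the gate has snapped shut behind the crown at h ≈ -21. Pulling up gently now.

Scaled: -0.014 m is -0.0233, -0.012 m is -0.02.

```bash
f='tool_pos|force:'
python3 -m pendant '[[[0, 0, 0, 0, 0.01], [0, 0, -0.005, 0, 0.01], [0, 0, -0.01, 0, 0.01], [0, 0, -0.015, 0, 0.01], [0, 0, -0.02, 0, 0.01], [0, 0, -0.0233, 0, 0.01], [0, 0, -0.0233, 0, 0.01]]]'|grep -E $f
python3 -c "from h import *;crown()"
python3 -m pendant '[[[0, 0, -0.0033, 0, 0.01], [0, 0, -0.0033, 0, 0.01]]]'|grep -E $f
python3 -m pendant '[[[0, 0, -0.0017, 0, 0.01], [0, 0, -0.0017, 0, 0.01]]]'|grep -E $f
```

```text
tool_pos: [0.5548, 0.1685, 0.2312]
force: [0.2, -0.2, -0.8]
gripper_force: 30.0
pitch 16.0 crown stand x -0.0260 y 0.0628 h(237) -0.0065  F [-0.2  0.3 -1.9] tcp z 0.2312 opening 0.0215
tool_pos: [0.5548, 0.1685, 0.2332]
force: [-0.1, -0.8, -1.5]
gripper_force: 30.0
tool_pos: [0.5547, 0.1685, 0.2341]
force: [0.1, -0.3, -1.6]
gripper_force: 30.0
```

Scaled: -0.001 m is -0.0017.

```bash
f='tool_pos|force:'
python3 -m pendant '[[[0, 0, -0.0017, 0, 0.01], [0, 0, -0.0017, 0, 0.01]]]'|grep -E $f
python3 -m pendant '[[[0, 0, -0.0017, 0, 0.01], [0, 0, -0.0017, 0, 0.01]]]'|grep -E $f
python3 -m pendant '[[[0, 0, -0.0017, 0, 0.01], [0, 0, -0.0017, 0, 0.01]]]'|grep -E $f
```

```text
tool_pos: [0.5547, 0.1684, 0.235]
force: [0.1, 1.0, -0.3]
gripper_force: 30.0
tool_pos: [0.5545, 0.1684, 0.2356]
force: [0.7, 0.6, -4.5]
gripper_force: 30.0
tool_pos: [0.5543, 0.1684, 0.2365]
force: [1.3, 0.1, -7.2]
gripper_force: 30.0
```

Contact with the shut gate at about 5.5 N net. Holding there for half a second and more.

Scaled: -0.0003 m is -0.0005.

```bash
f='tool_pos|force:'
python3 -m pendant '[[[0, 0, -0.0005, 0, 0.01], [0, 0, -0.0005, 0, 0.01], [0, 0, -0.0005, 0, 0.01]]]'|grep -E $f
python3 -m pendant '[[[0, 0, 0, 0, 0.01], [0, 0, 0, 0, 0.01], [0, 0, 0, 0, 0.01]]]'|grep -E $f
python3 -c "from h import *;crown()"
```

```text
tool_pos: [0.5543, 0.1683, 0.237]
force: [-0.2, 0.5, -8.1]
gripper_force: 30.0
tool_pos: [0.5544, 0.1683, 0.2371]
force: [-1.3, 0.4, -9.0]
gripper_force: 30.0
pitch 13.9 crown stand x -0.0258 y 0.0627 h(237) -0.0033  F [-2.3  0.1 -8.7] tcp z 0.2371 opening 0.0215
```

Held at about 7 N for over 0.7 s with the gate shut. Lowering the crown to near the bow, then releasing.

Scaled: 0.023 m is 0.0383, 0.022 m is 0.0367.

```bash
f='tool_pos|force:'
python3 -m pendant '[[[0, 0, 0.0067, 0, 0.01], [0, 0, 0.015, 0, 0.01], [0, 0, 0.0233, 0, 0.01], [0, 0, 0.0317, 0, 0.01], [0, 0, 0.0367, 0, 0.01], [0, 0, 0.0383, 0, 0.01], [0, 0, 0.0383, 0, 0.01]]]'|grep -E $f
python3 -m pendant '[[[0, 0, 0.0017, 0, 0.01], [0, 0, 0.0017, 0, 0.01]]]'|grep -E $f
python3 -m pendant '[[[0, 0, 0.0017, 0, 0.01], [0, 0, 0.0017, 0, 0.01]]]'|grep -E $f
python3 -c "from h import *;crown()"
```

```text
tool_pos: [0.5548, 0.1685, 0.2144]
force: [-0.3, -1.1, -1.4]
gripper_force: 30.0
tool_pos: [0.5547, 0.1685, 0.2134]
force: [0.6, 0.1, -1.0]
gripper_force: 30.0
tool_pos: [0.5547, 0.1684, 0.2123]
force: [-0.1, 0.6, -1.3]
gripper_force: 30.0
pitch 14.6 crown stand x -0.0257 y 0.0627 h(237) -0.0274  F [ 0.1 -0.2 -1.5] tcp z 0.2123 opening 0.0216
```

Scaled: -0.16 m is -0.2667, -0.14 m is -0.2333.

```bash
python3 -m pendant '[[[0, 0, 0, 0, 0.088], [0, 0, 0, 0, 0.088], [0, 0, 0, 0, 0.088], [0, 0, 0, 0, 0.088], [0, 0, 0, 0, 0.088], [0, 0, 0, 0, 0.088], [0, 0, 0, 0, 0.088], [0, 0, 0, 0, 0.088]]]'|grep -E 'open|clock'
python3 -m pendant '[[[0.0333, 0, 0, 0, 0.088], [0.0833, 0, -0.0333, 0, 0.088], [0.1167, 0, -0.1, 0, 0.088], [0.15, 0, -0.1667, 0, 0.088], [0.1667, 0, -0.2333, 0, 0.088], [0.1667, 0, -0.2667, 0, 0.088], [0.1667, 0, -0.2667, 0, 0.088], [0.1667, 0, -0.2667, 0, 0.088]]]'
python3 - <<'E'
from h import *
a=optics.snapshot("side");b=optics.snapshot("scene")
m=lambda s,q:s["frame"][q[1]:q[3],q[0]:q[2],::-1]
cv2.imwrite("pics/end.png",np.hstack([cv2.resize(m(a,(165,170,265,320)),(400,600)),cv2.resize(m(b,(200,125,300,275)),(400,600))]))
E
```

```text
clock: 18.95
opening: 0.0868
clock: 19.95
tool_pos: [0.4575, 0.1435, 0.3716]
orientation: [180.0, -0.1, -165.6]
force: [0.3, -0.5, 0.2]
opening: 0.0875
gripper_force: 0.0
```

View pics/end.png

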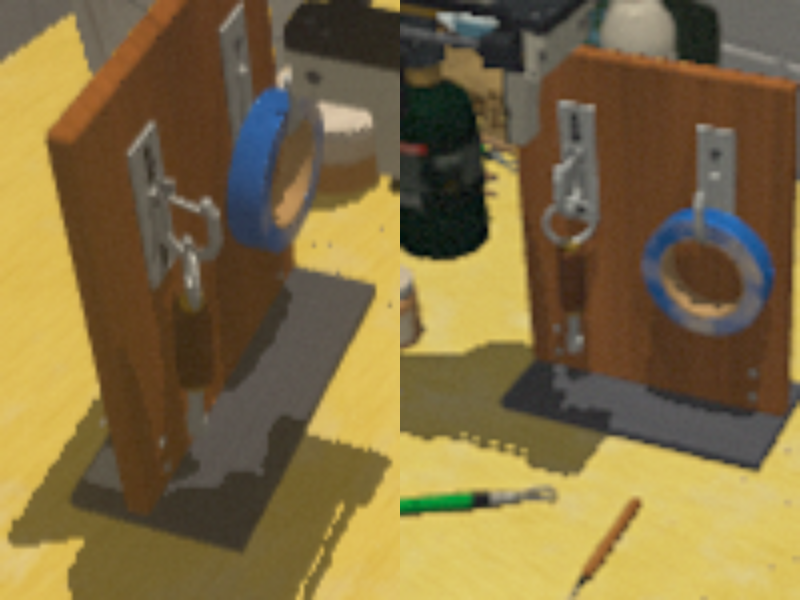

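The key hangs ring-up from the snap hook, with the ring at (187,260) in the left panel, and the gate is shut across the mouth. I'll let it settle, check that it is still by frame differences, then hand in.

```bash
cat > d.py <<'E'
from h import *
F=[optics.snapshot("side")["frame"][200:320,165:265].astype(float) for _ in range(8)]
print([round(float(cv2.GaussianBlur(abs(f-F[0]),(5,5),0).max()),1) for f in F[1:]])
E
python3 d.py
for i in 1 2 3 4 5 6 7 8; do python3 -m pendant '[[[0, 0, 0, 0, 0.088], [0, 0, 0, 0, 0.088], [0, 0, 0, 0, 0.088], [0, 0, 0, 0, 0.088], [0, 0, 0, 0, 0.088], [0, 0, 0, 0, 0.088], [0, 0, 0, 0, 0.088], [0, 0, 0, 0, 0.088]]]'|grep clock; done
python3 d.py
```

```text
[27.5, 41.2, 43.8, 44.7, 41.9, 41.2, 34.5]
clock: 21.45
clock: 22.45
clock: 23.45
clock: 24.45
clock: 25.45
clock: 26.45
clock: 27.45
clock: 28.45
[6.4, 5.8, 6.3, 5.8, 5.9, 5.6, 5.7]
```

Only noise is left between frames, so the key is still. Handing in.

```bash
python3 -c "from plant import job;print(job.close_job())"
```

```text
the job is handed in; nothing more can be done
None
```

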